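# Bin the worn awl and ease the sharps flap shut

## Task

The awl with the wooden handle is worn out: drop it into the grey sharps bin through its open mouth. Then close the bin's red flap by its pull bar: the spring will snap it shut once it is past upright, so keep hold of it and ease it all the way down without letting it slam, and let go.

Things in the scene. Friction and masses are not known exactly. Their poses are not given: they have to be found in the camera images.
- awl: Worn awl lying on the bench: brown pear-shaped wooden handle, 26 mm at its thickest, with a short steel point; 95 mm long, about 60 g. Its x axis runs along it towards the point, level. Origin on its underside at mid-length; the handle (grip here) reaches from x = -48 to +18 mm. The pale steel edge roller standing upright nearby (27 x 62 mm) is not it.
- sharps_bin: Fixed grey open-topped bin, 140 mm (its x) by 150 (its y) by 85 tall, walls 5. Origin: centre of its underside, on the bench; its z is up. The mouth is the whole top. The flap's hinge runs parallel to its y, 73 mm from the origin on the +x side, 85 mm up. That +x side points roughly to the robot's left; the closed flap's bar overhangs the -x side.
- flap (a joint): Red flap, plate 142 x 154 x 4 mm; rad: 0 = closed, level on the rim; 1.95 = fully open. It starts at 1.8 to 1.95, standing up and leaning out past the hinge, where its weight and a stiff hinge hold it. Brought upright (below about 1.65) a spring and its weight pull it shut, about 1 to 2 N at the bar near closed; let go there it snaps shut.
- pull_bar (a point): Middle of the flap's round steel pull bar, 10 mm thick, 110 long, parallel to the hinge, on two end arms; turns with the flap. At flap angle q it lies 175 cos q - 30 sin q mm from the hinge towards the bin's -x and 175 sin q + 30 cos q above it (closed: 115 mm above the bench). Pinch it from above at any angle, fingers either side; it may turn between them.
Things that resemble listed ones, but are neither listed nor needed, are in the scene too. Leave any blue look-alike of the awl alone.

How it is judged (in metres and radians):
On the way:
1. the awl lies inside the bin while the flap still stands open (x of awl in the frame of sharps_bin between -0.07 and 0.07 m and y of awl in the frame of sharps_bin between -0.075 and 0.075 m and z of awl in the frame of sharps_bin below 0.07 m and value of joint flap above 1.2 rad), for 0.2 s.
At the end, for the whole second after the job is handed in: The awl lies at rest inside the sharps bin (origin within the walls and below 70 mm) and the flap is fully closed (within 0.06 rad, about 10 mm at the bar) (value of joint flap below 0.06 rad and x of awl in the frame of sharps_bin between -0.07 and 0.07 m and y of awl in the frame of sharps_bin between -0.075 and 0.075 m and z of awl in the frame of sharps_bin below 0.07 m and linear speed of awl below 0.05 m/s); the robot touches nothing.
It fails at once if the flap slams: it swings shut faster than 3.5 rad/s (about 0.6 m/s at the pull bar), as when let go more than about 40 mm above home (velocity of joint flap below -3.5 rad/s).
It also fails if it takes over 67 s, if anything falls off the work surface, if the arm or the gripper's body presses on something with over 40 N, if the wrist force passes 120 N, or if a joint passes its speed limit or range.

## Robot

A 7-joint arm with a two-finger parallel gripper is mounted at the origin on a cart in front of the work surface, level with it; the furniture and walls round the work are solid. World frame = base frame: x ahead of the robot, y to its left, z up, the work surface at z = 0. Lengths are in mm, angles in rad, forces in N, time in s.
With the tool pointing down it reaches from about 400 to 900 mm from the base axis. Payload 5.6 kg.
Tool frame: the origin (TCP) lies midway between the tips of the shut fingers; the grasp point (between the pads) lies 19 mm behind it; x points along the fingers, y is the direction in which the jaws open and shut, and the axes are right-handed (so a half turn about x gives the same grasp; the last joint's range is limited). The gripper opens to 92 mm and grips with 3 to 60 N. Pads are 20 mm wide; open, the fingers measure 128 mm over their backs; the gripper's body (75 mm by 189 mm) begins 69 mm behind the grasp point.
Start: joints at [1.219, 0.468, -0.012, 1.603, 0.006, 1.071, -0.056], TCP at [197.504, -619.275, 214.592] pointing down, gripper open.
Joint ranges: [-2.53, 2.53], [-0.31, 2.02], [-1.57, 1.55], [0.28, 2.44], [-1.29, 4.43], [0.15, 1.84], [-2.92, 2.92]. Speed limits (rad/s): [2.57, 2.57, 3.14, 3.14, 3.14, 3.14, 3.14].

## Interface

Orientations are given as a rotation vector (axis times angle).
In Python, from cell import robot, grip, kin, viewer gives the robot as it stands. Calls block until the motion is done:
- robot.movep(position, orientation): joint-space move of the TCP to a pose.
- robot.servo_line(position, feed=150, rotation=None): straight line of the TCP; rotation=None keeps the orientation; feed is the mean speed in mm/s.
- robot.goto_joints(angles): joint-space move.
- grip(opening, newtons=None): opening from 0.0 (shut) to 1.0 (fully open); newtons is the grip in N (None keeps the last); returns when the fingers have stopped.
- robot.hold(seconds).
- kin.ik(position, orientation): joint angles nearest the present ones, or None.
- robot.observe(): the state.
- viewer.read_camera(name): name is "scene" or "side" or "wrist"; returns the picture (384x512x3 uint8, red, green, blue); there is no depth.
- viewer.camera_info(name): a dict with "camera_matrix" (3x3 intrinsics, pixels), "k1" (the pictures are not rectified: a ray, as slopes to the right and down, at radius r is drawn at 1 + k1 r^2 times it, then the intrinsics apply), "R" (3x3) and "t" (3): a world point X has camera coordinates R X + t. Camera axes: x right, y down, z forward; pixel columns grow to the right and rows downward; lengths in mm; the calibration is good to about 2 mm. A picture is of the moment at which its call begins: read the wrist's pose just before it. camera_info takes no time and is no camera call; for the wrist camera it gives the pose at the moment of the call.
A pose or a line that the arm cannot do raises robot.IKError and nothing moves.
- robot.job_done(): hands the job in, once; it reports no verdict.
Trained networks look in the newest picture that a camera, given by its name, has taken for a name from the list of things; names that differ only in an ending like _2 or _b are one class to them, and where a whole thing is asked for, a point or a joint stands for the part that bears it (a point fixed in the world has none). Each returns a list of dicts, best first, with "confidence" (0 to 1); they miss things now and then, are a little off and sometimes report something else, mostly with a low value. They report only what shows in the picture. A call takes as long as a camera call. They do not tell look-alikes from the thing itself.
- viewer.silhouettes(name, camera): "mask" (384x512 bool, what is visible of it).
- viewer.pinpoint(name, camera): "at" ([x, y, z] in mm, in the coordinates of the camera as it stood for that picture, good to about 4 mm: a listed point, or the origin of a listed thing).
The state is a dict: "t": time; "joints": joint angles; "joint_velocities": joint speeds; "joint_torque": joint torques, N m; "tcp_pos": TCP position; "tcp_rot": TCP orientation; "contact_force": force on the tool from outside, world axes, zero at the start; "wrist_torque": the same for the moment, N m; "grip_width": opening from 0.0 (shut) to 1.0 (fully open).
Only numpy, scipy, OpenCV 4.12 (cv2) and the standard library are available. Lean on these libraries where they do the work, as an engineer would, in place of code of your own. Each camera call takes 0.05 s, during which the arm holds its last target. There are 200 camera calls.

## Working session

There is one attempt and no reset: what is moved stays moved. The work goes in short steps, each a Python script; the robot and the scene stay as the last script left them, time stands still between calls to the robot, and variables do not carry over. Pictures are saved under pics/ and viewed, about 8 in all and at most 12, crops included, and the job is handed in when it is done.

```bash
mkdir -p pics
cat > h.py <<'E'
import numpy as np, cv2
from cell import robot, grip, kin, viewer
def snap(c,fn=None):
    i=viewer.camera_info(c); im=viewer.read_camera(c)
    if fn: cv2.imwrite('pics/'+fn,im[:,:,::-1])
    return i,im
def w(i,p): return np.array(i['R']).T@(np.array(p)-np.array(i['t']))
def px(i,X):
    c=np.array(i['R'])@np.array(X)+np.array(i['t']); s=c[:2]/c[2]; s=s*(1+i['k1']*(s@s))
    return (np.array(i['camera_matrix'])@[*s,1])[:2]
def plane(i,uv,z):
    K=np.array(i['camera_matrix']); d=np.array([(uv[0]-K[0,2])/K[0,0],(uv[1]-K[1,2])/K[1,1]]); s=d.copy()
    for _ in range(20): s=d/(1+i['k1']*(s@s))
    R=np.array(i['R']); o=-R.T@np.array(i['t']); v=R.T@np.array([*s,1]); return o+v*(z-o[2])/v[2]
E
python3 - <<'E'
from h import *
ims=[]
o=robot.observe(); print(o['t'],o['tcp_pos'],o['tcp_rot'],o['joints'])
for c in ['scene','side','wrist']:
    i,im=snap(c); ims.append(im)
    print(c,'cam at',-np.array(i['R']).T@i['t'])
    for n in ['awl','sharps_bin','pull_bar','flap']:
        try: ps=viewer.pinpoint(n,c)
        except Exception as e: print(n,e); continue
        for p in ps: print(n,round(p['confidence'],2),w(i,p['at']).round(),px(i,w(i,p['at'])).round())
cv2.imwrite('pics/a.png',cv2.resize(np.vstack(ims[:2])[:,:,::-1],None,fx=.78,fy=.78) )
E
```

```text
0.0 [ 197.27158257 -618.71979855  213.67168906] [ 2.0553196   0.32160858 -2.05614746] [ 1.21901554  0.46833164 -0.01157546  1.60361932  0.00599198  1.07143806
 -0.05631097]
scene cam at [ 38.15170811 583.95694417 957.3169026 ]
awl 0.56 [507. 240.   7.] [191. 261.]
sharps_bin 0.86 [533.  64.  -1.] [232. 213.]
pull_bar 0.6 [516. 218. 239.] [186. 193.]
flap it knows: awl, pull_bar, sharps_bin
side cam at [ 552.61264356 -829.7507115   529.31503529]
awl 0.8 [ 518. -177.    1.] [244. 273.]
sharps_bin 0.73 [536.  59.  -4.] [256. 220.]
pull_bar 0.67 [521. 222. 246.] [254. 117.]
flap it knows: awl, pull_bar, sharps_bin
wrist cam at [ 262.71980981 -597.61474449  384.12724046]
flap it knows: awl, pull_bar, sharps_bin
```

View pics/a.png

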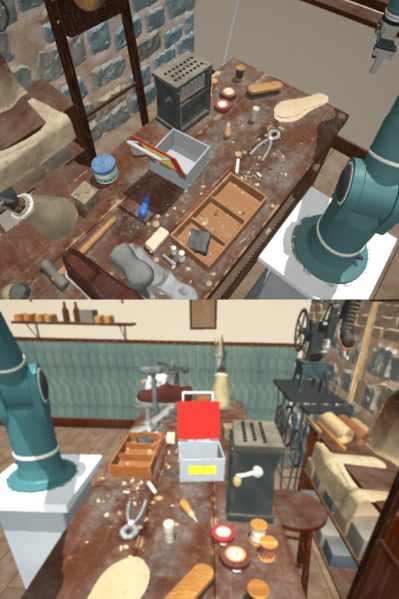

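The upper (scene) picture shows the blue look-alike at about (145,205), left of the bin, and the bin with its red flap at (180,158). In the lower (side) picture the brown awl is at (190,512) and the pale roller at (168,525). The side pinpoint (518,-177) is therefore the real awl. Bin centre is about (534,61), with its x axis about 96° from world x. Next I look at the awl with the wrist camera.

```bash
cat >> h.py <<'E'
from scipy.spatial.transform import Rotation as Ro
def down(a):  # tool x down, jaw direction y at world angle a
    c,s=np.cos(a),np.sin(a)
    return Ro.from_matrix(np.array([[0,0,-1],[c,s,0],[s,-c,0]]).T).as_rotvec()
def jaw(): 
    y=Ro.from_rotvec(robot.observe()['tcp_rot']).as_matrix()[:,1]; return np.arctan2(y[1],y[0])
E
python3 - <<'E'
from h import *
o=robot.observe(); i=viewer.camera_info('wrist'); Rt=Ro.from_rotvec(o['tcp_rot']).as_matrix()
Rc=Rt.T@np.array(i['R']).T; tc=Rt.T@(-np.array(i['R']).T@i['t']-o['tcp_pos'])
print('jaw',jaw(),'cam in tool',tc.round(),'axis',Rc[:,2].round(2))
A=np.array([518,-177,8.]); z=260
best=None
for a in (-1.57,0,jaw(),1.57):
    rv=down(a);R=Ro.from_rotvec(rv).as_matrix()
    cw=R@tc; ax=R@Rc[:,2]; k=(z+cw[2]-8)/-ax[2]
    p=A-cw-ax*k; p[2]=z
    q=kin.ik(p,rv); print(a,p.round(),None if q is None else np.round(q,2))
    if q is not None:
        d=np.abs(np.array(q)-o['joints']).max()
        if best is None or d<best[0]: best=(d,p,rv)
robot.movep(best[1],best[2])
i,im=snap('wrist','b.png'); print(robot.observe()['t'],robot.observe()['tcp_pos'])
for p in viewer.pinpoint('awl','wrist'): print(p['confidence'],w(i,p['at']).round(1))
for m in viewer.silhouettes('awl','wrist'):
    ys,xs=np.nonzero(m['mask']); 
    P=np.array([plane(i,(x,y),13) for x,y in zip(xs,ys)])[:,:2]
    c=P.mean(0); e,v=np.linalg.eigh(np.cov((P-c).T)); u=v[:,1]; s=(P-c)@u; n=(P-c)@v[:,0]
    wd=[np.ptp(n[(s>=lo)&(s<lo+10)]).round() if ((s>=lo)&(s<lo+10)).any() else 0 for lo in np.arange(s.min(),s.max(),10)]
    print(m['confidence'],xs.mean(),ys.mean(),c.round(1),'dir',u.round(3),s.min().round(),s.max().round(),wd)
E
```

```text
jaw -1.2620818313711049 cam in tool [-170.   -1.  -69.] axis [ 0.97 -0.    0.24]
-1.57 [ 555. -178.  260.] [ 0.46  0.33 -0.26  1.71  0.09  1.11 -1.4 ]
0 [ 519. -140.  260.] [ 0.67  0.29 -0.57  1.8   0.17  1.1   0.05]
-1.2620818313711049 [ 554. -167.  260.] [ 0.48  0.33 -0.31  1.72  0.11  1.11 -1.12]
1.57 [ 481. -176.  260.] [ 0.92  0.28 -0.75  1.85  0.21  1.1   1.67]
2.7333 [ 518.70088953 -140.98303792  259.74461552]
0.66 [ 519.9 -174.4   -2.6]
0.55 245.2058371735791 180.01075268817203 [ 505.8 -162.6] dir [-0.551  0.835] -39.0 31.0 [np.float64(14.0), np.float64(17.0), np.float64(18.0), np.float64(22.0), np.float64(25.0), np.float64(25.0), np.float64(22.0)]
```

View pics/b.png

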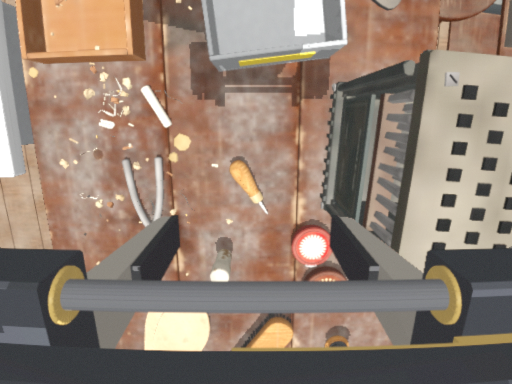

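The wrist view shows the awl's handle at about (245,180) with its point towards (268,213), the roller at (222,255), and a tall stove to the right with its left edge near column 330. The mask covers the handle only and agrees with the pinpoint. Before descending I check clearance to the stove, and measure the bin and bar again.

Run:
```python
from h import *
i=viewer.camera_info('wrist')
for uv in [(328,190),(338,85),(340,210),(440,50),(410,300)]:
    print(uv,[plane(i,uv,z)[:2].round() .tolist() for z in (0,100,200,250)])
# bin near rim edge outer corners visible at bottom of bin
for uv in [(215,68),(346,43)]: print('rim',[plane(i,uv,z)[:2].round().tolist() for z in (85,)])
i=viewer.camera_info('side')
# stove in side picture: top-left, top-right front, bottom-left, knob
for n,uv in dict(TL=(230/.78,(422-299.5)/.78),BL=(229/.78,(513-299.5)/.78),knob=(240/.78,(478-299.5)/.78)).items():
    print(n,np.round(uv),[plane(i,uv,z).round().tolist() for z in (0,100,150,200,250)])
```

```text
(328, 190) [[628.0, -180.0], [603.0, -155.0], [577.0, -129.0], [565.0, -117.0]]
(338, 85) [[634.0, -31.0], [607.0, -40.0], [580.0, -50.0], [567.0, -54.0]]
(340, 210) [[648.0, -211.0], [618.0, -178.0], [588.0, -146.0], [573.0, -130.0]]
(440, 50) [[774.0, 18.0], [714.0, -3.0], [655.0, -24.0], [625.0, -34.0]]
(410, 300) [[780.0, -370.0], [719.0, -301.0], [658.0, -231.0], [628.0, -196.0]]
rim [[476.0, -22.0]]
rim [[618.0, 5.0]]
TL [295. 157.] [[677.0, 551.0, 0.0], [654.0, 290.0, 100.0], [642.0, 159.0, 150.0], [630.0, 29.0, 200.0], [618.0, -101.0, 250.0]]
BL [294. 274.] [[628.0, -172.0, 0.0], [614.0, -297.0, 100.0], [607.0, -359.0, 150.0], [600.0, -421.0, 200.0], [592.0, -483.0, 250.0]]
knob [308. 229.] [[677.0, 18.0, 0.0], [654.0, -142.0, 100.0], [642.0, -222.0, 150.0], [630.0, -302.0, 200.0], [619.0, -382.0, 250.0]]
```

Run:
```python
from h import *
rv=down(0.583)
robot.servo_line([501,-156,200],feed=150,rotation=rv)
i,im=snap('wrist','c.png')
robot.servo_line([501,-156,4],feed=120)
print(robot.observe()['contact_force'].round(1))
g=grip(0.0,25); o=robot.observe(); print(g,o['grip_width']*92,o['contact_force'].round(1),o['t'])
robot.servo_line([495,-156,200],feed=150)
o=robot.observe(); print(o['grip_width']*92,o['contact_force'].round(1),o['t'])
i,im=snap('wrist','c.png')
```

```text
[-0.7  0.2  0.2]
False 24.23608774361078 [0.5 0.3 0.3] 6.4333
24.149346119211508 [-0.1 -0.4 -0.5] 7.8917
```

View pics/c.png

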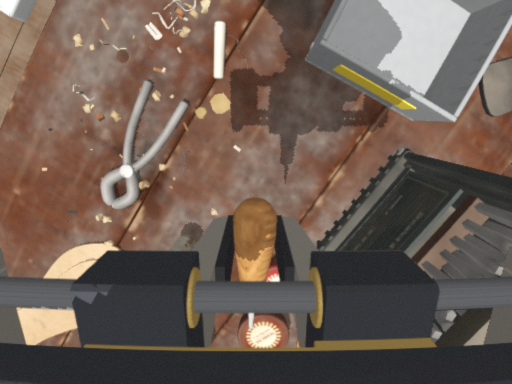

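The awl is held (24 mm opening) with its handle at (255,235) between the fingers. Next I drop it into the bin.

Run:
```python
from h import *
rv=down(0.14)
robot.servo_line([480,0,200],feed=200,rotation=rv)
robot.servo_line([536,48,200],feed=150)
robot.servo_line([536,48,55],feed=150)
print(robot.observe()['contact_force'].round(1))
grip(0.55); robot.hold(0.3)
robot.servo_line([536,48,230],feed=200)
robot.servo_line([500,20,300],feed=200,rotation=down(0.14))
i,im=snap('wrist','d.png'); o=robot.observe(); print(o['t'],o['contact_force'].round(1))
for n in ('awl','sharps_bin','pull_bar'):
    for p in viewer.pinpoint(n,'wrist'): print(n,p['confidence'],w(i,p['at']).round(1),px(i,w(i,p['at'])).round())
for c in ('scene','side'):
    i,_=snap(c)
    for p in viewer.pinpoint('pull_bar',c): print(c,p['confidence'],w(i,p['at']).round(1))
```

```text
[-0.  -0.2 -0.3]
13.1417 [-0.6 -0.2 -0.6]
awl 0.97 [491.7  11.8  16. ] [248. 166.]
sharps_bin 0.61 [541.   67.3   1.9] [285. 133.]
scene 0.56 [515.4 217.4 238.6]
side 0.6 [519.6 219.9 240.1]
```

View pics/d.png

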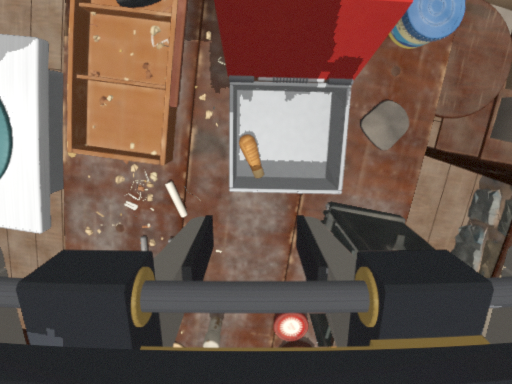

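The awl lies in the bin at about (250,157), and the rim corners are near (230,80), (351,82), (344,193) and (230,191). Next I fix the bin's pose from the rim and look at the bar from above.

Run:
```python
from h import *
i=viewer.camera_info('wrist')
C=np.array([plane(i,u,85)[:2] for u in [(230,191),(344,193),(351,82),(230,80)]]); print('rim',C.round(),C.mean(0).round(1))
for j in range(4): 
    d=C[(j+1)%4]-C[j]; print(np.linalg.norm(d).round(),np.degrees(np.arctan2(d[1],d[0])).round(1))
for a in (1.71,-1.43): print(a,[None if (q:=kin.ik(p,down(a))) is None else np.round(q,2).tolist() for p in ([517,150,340],[518,218,222],[535,-41,96])])
robot.servo_line([517,165,345],feed=200)
i,im=snap('wrist','e.png'); o=robot.observe(); print(o['t'])
for p in viewer.pinpoint('pull_bar','wrist'): print(p['confidence'],w(i,p['at']).round(1),px(i,w(i,p['at'])).round())
```

```text
rim [[472. -13.]
 [623.   6.]
 [602. 145.]
 [455. 126.]] [538.1  65.9]
152.0 7.1
141.0 98.4
148.0 -172.5
140.0 -82.9
1.71 [[0.44, 0.32, -0.97, 1.67, 0.27, 1.29, 1.13], [0.26, 0.49, -0.94, 1.77, 0.44, 1.11, 0.88], [0.62, 0.58, -0.78, 1.94, 0.54, 0.85, 1.26]]
-1.43 [[0.13, 0.22, -0.56, 1.69, 0.12, 1.26, -1.88], [-0.04, 0.37, -0.52, 1.79, 0.21, 1.04, -2.07], [0.29, 0.47, -0.35, 1.96, 0.23, 0.76, -1.61]]
14.4583
0.88 [517.2 216.8 242.5] [263. 134.]
```

View pics/e.png

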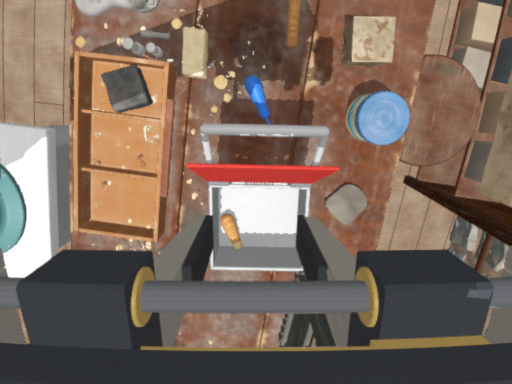

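The wrist view shows the bar running from (203,130) to (327,131), which agrees with the pinpoint (517,217,242) and the scene and side views. The bin's yaw is about 97.6°, centre about (537.5,65). The bar offset fits q≈1.87. Next I pinch the bar from above.

```bash
cat >> h.py <<'E'
yaw=1.703; u=np.array([np.cos(yaw),np.sin(yaw),0]); v=np.array([np.sin(yaw),-np.cos(yaw),0])
H=np.array([537.5,65,85.])+73*u
def bar(q): return H-u*(175*np.cos(q)-30*np.sin(q))+np.array([0,0,175*np.sin(q)+30*np.cos(q)])
rad=lambda q:(lambda d:d/np.linalg.norm(d))(bar(q)-H)
E
python3 - <<'E'
from h import *
rv=down(yaw); B=np.array([517.4,217,242])
print('H',H.round(1),'bar 1.87',bar(1.87).round(1))
print([kin.ik(bar(q)-[0,0,19],rv) is not None for q in np.linspace(1.9,-.02,12)])
robot.movep(B+[0,0,60],rv)
grip(0.5)
robot.servo_line(B-[0,0,19],feed=100)
print(robot.observe()['contact_force'].round(1))
grip(0.0,25); o=robot.observe(); print(o['grip_width']*92,o['contact_force'].round(1),o['tcp_pos'].round(1),o['t'])
i,im=snap('wrist'); i2,im2=snap('side')
cv2.imwrite('pics/f.png',np.hstack([im,im2])[:,:,::-1][:, :, :].copy()[::1,::1] if 0 else cv2.resize(np.hstack([im,im2])[:,:,::-1],None,fx=.78,fy=.78))
E
```

```text
H [527.9 137.4  85. ] bar 1.87 [517.3 216.9 243.4]
[True, True, True, True, True, True, True, True, True, True, True, True]
[ 0.5 -0.9  0.3]
8.802053216399402 [-0.4  0.3  0.9] [517.4 217.1 223.2] 17.5833
```

View pics/f.png

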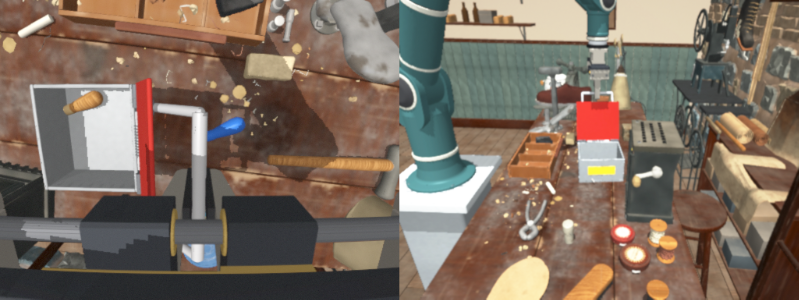

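The bar is between the fingers (8.8 mm opening) and the flap hasn't moved. Now I ease it along the arc with force feedback.

```bash
cat > arc.py <<'E'
from h import *
def arc(q0,q1,dq,feed,corr):
    n=max(1,int(round(abs(q0-q1)/dq)))
    for q in np.linspace(q0,q1,n+1)[1:]:
        robot.servo_line(bar(q)+corr*rad(q)-[0,0,19],feed=feed)
        o=robot.observe(); F=o['contact_force']; fr=F@rad(q); corr+=np.clip(.1*fr,-.7,.7)
        print(round(q,2),'F',F.round(1),'fr',round(fr,1),'corr',round(corr,1),'w',round(o['grip_width']*92,1),'t',round(o['t'],1))
        if o['grip_width']*92<6 or np.linalg.norm(F)>45: print('STOP'); break
    return corr
E
python3 - <<'E'
from arc import *
arc(1.87,0.8,0.09,45,0.)
i,im=snap('side','g.png')
for p in viewer.pinpoint('pull_bar','side'): print(p['confidence'],w(i,p['at']).round(1),bar(.8).round(1))
E
```

```text
1.78 F [ 0.8 -2.2 -2.2] fr -2.9 corr -0.3 w 9.3 t 18.2
1.69 F [-2.2 -0.7  0.2] fr 0.0 corr -0.3 w 9.1 t 18.7
1.6 F [-4.9 -0.9  4.3] fr 4.2 corr 0.1 w 8.7 t 19.2
1.51 F [-6.7 -1.   2.7] fr 2.7 corr 0.4 w 9.2 t 19.7
1.42 F [-5.3 -1.7  0.6] fr 0.6 corr 0.5 w 9.3 t 20.2
1.34 F [-4.6 -1.7  1.2] fr 1.3 corr 0.6 w 8.9 t 20.7
1.25 F [-5.7 -1.1 -0.6] fr -0.5 corr 0.5 w 9.1 t 21.2
1.16 F [-4.6 -1.7  0. ] fr 0.3 corr 0.6 w 9.2 t 21.7
1.07 F [-5.8 -1.9 -1. ] fr -0.6 corr 0.5 w 9.1 t 22.2
0.98 F [-4.7 -1.7 -0.6] fr -0.1 corr 0.5 w 9.0 t 22.7
0.89 F [-4.5 -1.1 -0.5] fr -0.2 corr 0.5 w 9.1 t 23.2
0.8 F [-4.4 -1.3 -1.1] fr -0.5 corr 0.4 w 9.6 t 23.7
0.62 [542.7  35.  233.4] [541.1  37.8 231.4]
```

Forces are small, the grip is steady and the bar is where the model puts it. I continue down to closed.

Run:
```python
from arc import *
c=arc(0.8,0.16,0.08,40,.4)
c=arc(0.16,-0.02,0.03,20,c)
o=robot.observe(); print(o['tcp_pos'].round(1),o['contact_force'].round(1))
i,im=snap('side','h.png')
for p in viewer.pinpoint('pull_bar','side'): print(p['confidence'],w(i,p['at']).round(1),bar(0).round(1))
```

```text
0.72 F [-5.7 -1.4 -1.9] fr -1.1 corr 0.3 w 9.2 t 24.3
0.64 F [-5.1 -1.6 -0.3] fr 0.4 corr 0.3 w 9.5 t 24.8
0.56 F [-5.8 -1.6 -1.7] fr -0.5 corr 0.3 w 9.3 t 25.3
0.48 F [-6.  -1.8 -1.4] fr -0.1 corr 0.3 w 9.0 t 25.8
0.4 F [-5.3 -2.  -1.8] fr 0.1 corr 0.3 w 9.2 t 26.3
0.32 F [-5.3 -2.  -1.9] fr 0.3 corr 0.3 w 9.0 t 26.9
0.24 F [-5.4 -1.5 -2. ] fr -0.1 corr 0.3 w 9.1 t 27.4
0.16 F [-5.4 -1.6 -2.4] fr 0.1 corr 0.3 w 9.1 t 27.9
0.13 F [-5.1 -1.8 -1.8] fr 0.6 corr 0.4 w 9.1 t 28.3
0.1 F [-5.2 -1.5 -1.4] fr 0.4 corr 0.4 w 8.9 t 28.7
0.07 F [-6.3 -2.2 -2. ] fr 0.9 corr 0.5 w 8.7 t 29.1
0.04 F [-4.7 -0.8 -1.4] fr -0.1 corr 0.5 w 9.2 t 29.5
0.01 F [-4.7 -2.8 -1.9] fr 1.8 corr 0.7 w 9.0 t 29.9
-0.02 F [-8.5 -1.8  6.1] fr 1.6 corr 0.8 w 9.3 t 30.4
[550.2 -38.3  92.9] [-8.5 -1.8  6.1]
0.86 [552.8 -38.1 112.8] [550.9 -36.1 115. ]
```

View pics/h.png

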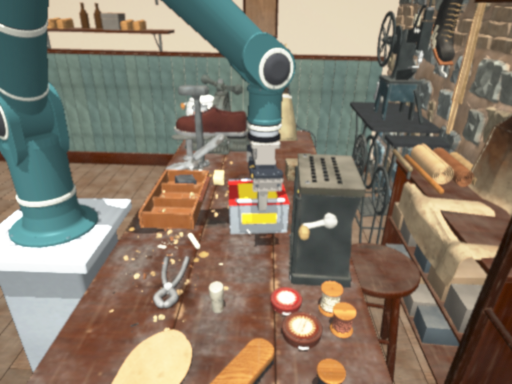

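The vertical force flipped from -2 to +6 N at the bottom, and the picture shows the flap level on the rim at (258,205). I let go, retreat and check.

Run:
```python
from h import *
grip(0.4); robot.hold(.2)
p=robot.observe()['tcp_pos']
robot.servo_line(p+[0,0,90],feed=100)
robot.servo_line(p+[-70,-40,200],feed=150)
o=robot.observe(); print(o['t'],o['contact_force'].round(1))
i,im=snap('side'); i3,im3=snap('scene')
for c,k in (('side',i),('scene',i3)):
    for p in viewer.pinpoint('pull_bar',c): print(c,p['confidence'],w(k,p['at']).round(1),bar(0).round(1))
cv2.imwrite('pics/i.png',np.hstack([cv2.resize(x[120:270,130:330],(400,300)) for x in (im,im3)])[:,:,::-1])
```

```text
33.35 [ 1.  -0.4 -0.3]
side 0.7 [537.4  59.7  -0.9] [550.9 -36.1 115. ]
side 0.65 [551.2 -38.8 112.5] [550.9 -36.1 115. ]
scene 0.88 [548.8 -39.8 110. ] [550.9 -36.1 115. ]
```

View pics/i.png

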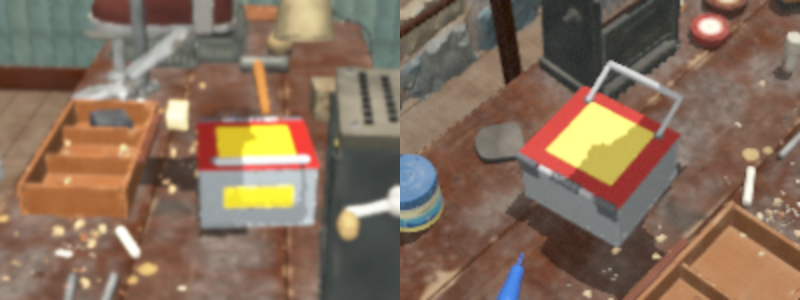

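Both views show the flap flat on the rim (plate at about (257,143) left and (600,145) right), the arm clear and the blue awl untouched. I hand the job in.

```bash
python3 -c "
from h import *
robot.job_done()"
```

```text
the job is handed in; nothing more can be done
```

The worn awl is in the sharps bin and the red flap is closed. I handed the job in a little after 33 s on the robot's clock, against the 67 s limit.

- **Awl:** I gripped it by the handle and let go of it inside the bin while the flap still stood open at about 1.87 rad. The wrist picture then showed it lying on the bin floor. The flap covers it now, so I couldn't see it again after closing.
- **Flap:** I pinched the pull bar and eased it along its arc at 20–45 mm/s. The grip held throughout and forces stayed under about 10 N. At the bottom the vertical force turned from -2 to +6 N, which fits the flap resting on the rim, and only then did I let go.
- **Last checks:** The side and scene pictures show the flap flat on the rim and the arm clear, with about 1 N on the tool. The bar was measured at 110–112.5 mm high against the nominal 115, within the network's 4 mm error. The side camera also reported a second "bar" at the bin's base (537, 60, -1), which I took as a false detection.
- **Disagreement:** In the first pictures the scene camera reported the blue look-alike as the awl. I dismissed that from the picture, and in the last scene picture it is still on the bench.

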